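# Fit the foot to a scooter's kickstand and snap the stand away

### The job

A kick scooter's deck hangs upside down in the bench clamp with its sprung kickstand swung out. Push the orange foot fully home onto the end of the stand, until it clicks over its barbs and sits down on the collar, then push the stand over its centre so that it snaps to its folded stop alongside the deck, with the foot still fully on. Press and push gently so that the deck is not wrenched in the rubber jaws, and leave the loose tools and the bearing where they lie.

Things in the scene. Friction and masses are not known exactly. Their poses are not given: they have to be found in the camera images.
- workstand: Low red bench clamp with a blue scooter deck (wheels and bar off, upside down), fixed on a plywood riser, top 130 mm above the bench. Origin on the riser's top. In its axes (z up, mm) the deck runs along y: jaws at y = -200 (92 tall), deck -114 to 122, half width 48, top 66; rear plates to 172. The kickstand swings in the plane x = -70 (robot's side), pivot at y = 0, z = 69.
- deck (a joint): Give of the deck in the rubber jaws, rad: hinge about the workstand's x axis through the jaws, 0 = at rest, positive = stand end pressed down. Elastic, about 95 Nm/rad: a push along the swung-out leg lets the stand sink about 0.42 mm per N. Beyond 0.06 either way (about 28 N down on the stand) the deck is wrenched.
- stand_hinge (a point): Pivot of the aluminium kickstand. Axes turn with the leg: z along the leg from pivot to free end, x along the pivot axis (the workstand's x). A coil spring lies within 40 mm of the pivot, 8 to 22 mm to the -x side of the leg's axis. The leg must not be shoved with more than 30 N.
- stand_collar (a point): On the leg's axis 95 mm from the pivot, top face of the collar (21 mm wide, 5 thick) on which the foot's rim must sit; axes as stand_hinge. From 36 to 89 mm off the pivot the leg is round, 13.6 mm. Beyond the collar a 12 mm steel spigot goes on for 26 mm; its last 4 mm taper to 7 mm. Two sprung barbs (-x and +x sides) ramp out by 3 mm, from 11 down to 2.6 mm above it.
- stand (a joint): Kickstand swing in rad: 0 = swung out (stop; leg up, leaning 0.14 past upright to the workstand's -y), 1.62 = folded (stop; leg towards the workstand's +y, 0.09 above level). Sprung to either stop; dead centre about 0.9. From 0 it takes about 11 N at 80 mm from the pivot, falling evenly to nothing at dead centre; past that the leg runs to the folded stop by itself.
- foot: The stand's foot: orange ribbed hard-plastic cap, 26 mm diameter, 40 tall, 35 g, standing on its open end on the riser, sole up. Origin: centre of the open rim, z towards the sole. Bore 14 mm, 29 deep. Home = origin on stand_collar, z axes in line. From 8 mm above the collar the barbs resist, evenly up to about 12 to 18 N at 3 mm; then it clicks home and is held; let go earlier, it backs off.
- allen_set: Bystander: red folder of hex keys, 85 x 28 x 21 mm, on the riser's front left; origin under its centre.
- spanner_13: Bystander: combination spanner, 170 x 28 x 6 mm, on the riser in front of the deck; origin under its centre.
- bearing_52: Bystander: ball bearing, 52 mm diameter, 15 mm tall, on the riser in front of the deck; origin under its centre.
- driver_red: Bystander: screwdriver with red handle, 170 x 26 x 27 mm, along the riser's front edge, right; origin under its centre.

How it is judged (in metres and radians):
On the way, in this order (a step that is already met when the one before it is completed fails the run):
1. the foot is pushed fully home on the stand, rim on the collar, while the stand is still swung out (distance between foot and stand_collar below 0.002 m and angle between the z axis of foot and the z axis of stand_collar, either way round below 0.12 rad and value of joint stand below 0.15 rad), for 0.2 s.
2. the stand has snapped to its folded stop with the foot still fully home (value of joint stand above 1.56 rad and distance between foot and stand_collar below 0.002 m and angle between the z axis of foot and the z axis of stand_collar, either way round below 0.12 rad), for 0.2 s.
At the end, for the whole second after the job is handed in: The stand rests at its folded stop (joint above 1.56 rad), the foot is home on it (its rim's centre within 2 mm of the collar point, axes within 0.12 rad) and at rest, the deck sits unloaded in its jaws (within 0.02 rad) and the four bystanders are within 30 mm of where they were (all of step 2 and linear speed of foot below 0.02 m/s and value of joint deck between -0.02 and 0.02 rad and distance of each of allen_set, spanner_13, bearing_52, driver_red from where it was at the start of the episode below 0.03 m); the robot touches nothing.
It fails at once if the deck is wrenched in its jaws (more than 0.06 rad, about 28 N on the stand) (value of joint deck above 0.06 rad or value of joint deck below -0.06 rad).
It fails at once if the stand's leg is shoved with more than 30 N (contact force between the fingers and stand above 30 N).
It fails at once if a bystander is knocked away (more than 30 mm) (distance of any of allen_set, spanner_13, bearing_52, driver_red from where it was at the start of the episode above 0.03 m).
It also fails if it takes over 59 s, if anything falls off the work surface, if the arm or the gripper's body presses on something with over 40 N, if the wrist force passes 120 N, or if a joint passes its speed limit or range.

### The arm

A 6-joint arm with a two-finger parallel gripper is mounted at the origin on a cart in front of the work surface, level with it; the furniture and walls round the work are solid. World frame = base frame: x ahead of the robot, y to its left, z up, the work surface at z = 0. Lengths are in m, angles in degrees, forces in N, time in s.
With the tool pointing down it reaches from about 0.4 to 0.825 m from the base axis. Payload 7 kg.
Tool frame: the origin (TCP) lies midway between the tips of the shut fingers; the grasp point (between the pads) lies 19 mm behind it (ctrl.hold_point_z is the distance from the TCP to the grasp point, in m); z points along the fingers, x is the direction in which the jaws open and shut, and the axes are right-handed (so a half turn about z gives the same grasp; the last joint's range is limited). The gripper opens to 88 mm and grips with 3 to 60 N. Pads are 19 mm wide; open, the fingers measure 130 mm over their backs; the gripper's body (78 mm by 193 mm) begins 47 mm behind the grasp point.
Start: joints at [90.82, 20.546, 0.682, 0, -70.136, -16.507], TCP at [0.183, 0.65, 0.204] pointing down, gripper open.
Joint ranges: [-176.03, 176.03], [-82.01, 121.73], [-58.28, 71.71], [-173.87, 95.51], [-174.79, -0.11], [-173.66, 173.66]. Speed limits (degrees/s): [136.94, 136.94, 172.46, 180, 180, 180].

### API

Orientations are given as [roll, pitch, yaw] about the fixed x, y, z axes, in that order (R = Rz(yaw) Ry(pitch) Rx(roll)).
In Python, from plant import ctrl gives the robot as it stands.
- The arm moves only by the tool apply_moves, never from a script. Its argument "motion" is a list of rows, each a list of 2 entries, a list of its own where there are three numbers: the shift along the world's x, y, z in cm, then the turn about the world's z in degrees. In form: [[[tx, ty, tz], roll], ...]. A call has 1 to 10 rows; each row is the pose to reach, as a shift and turn from the pose commanded when the call began; what a row does not reach only later rows make up. A row lasts 1/10 s, in which the tool goes at most 50 mm and 8.59 degrees, less where a joint would pass 70% of its speed; a pose out of reach is approached as far as the arm can. A call with a gripper value outside its range is refused whole. "hand" is the finger opening in cm, from 0 to 8.76, set as the call begins (left out, the last holds). The fingers move at their own pace and stop on an object; the grip force is fixed at half the most. Time passes only in rows, so rows that repeat a pose let the fingers close. It gives the time, the measured TCP pose, the force and the opening at its end, in the units of the state.
- ctrl.get_obs(): the state, without advancing time (a new reading comes with each control period).
- ctrl.snapshot(name): name is "side" or "top" or "wrist"; returns (picture, depth): 420x560x3 uint8, blue, green, red; 420x560 float32, m along the optical axis (not along the pixel's ray), 0 where there is no reading.
- ctrl.camera_model(name): a dict with "fx", "fy", "cx", "cy" (pixels), "k1" (the pictures are not rectified: a ray, as slopes to the right and down, at radius r is drawn at 1 + k1 r^2 times it, then the intrinsics apply), "cam_to_world" (4x4, takes a point from camera to world coordinates); the wrist camera has in their place "tool_from_camera" (4x4, takes a point from camera to tool coordinates, whose origin is the TCP and whose axes are the tool frame's). Camera axes: x right, y down, z forward; pixel columns grow to the right and rows downward; lengths in m; the calibration is good to about 2 mm. A picture is of the moment at which its call begins: read the wrist's pose just before it. camera_model takes no time and is no camera call.
- ctrl.close_job(): hands the job in, once; it reports no verdict.
The state is a dict: "clock": time; "joint_pos": joint angles; "qvel": joint speeds; "tau": joint torques, N m; "tool_pos": TCP position; "orientation": TCP orientation; "force": force on the tool from outside, world axes, zero at the start; "moment": the same for the moment, N m; "opening": finger opening in m.
Only numpy, scipy, OpenCV 4.12 (cv2) and the standard library are available. Lean on these libraries where they do the work, as an engineer would, in place of code of your own. Each camera call takes 0.05 s, during which the arm holds its last target.

## Working session

There is one attempt and no reset: what is moved stays moved. The work goes in short steps, Python scripts to look and compute and a tool call to move; the robot and the scene stay as the last step left them, time stands still between calls to the robot, and variables do not carry over. Pictures are saved under pics/ and viewed, and the job is handed in when it is done.

Besides the shell and the picture viewer there is one more tool, called after "Call:" as a command line: name --argument value ..., lists and objects as JSON in quotes. apply_moves: Moves the arm, as the interface text tells. Its arguments: {"type":"object","properties":{"motion":{"type":"array"},"hand":{"type":"number"}},"required":["motion"]}

```bash
ls; mkdir -p pics
python3 - <<'E'
from plant import ctrl
import cv2
o=ctrl.get_obs();print(o)
for n in("side","top","wrist"):
    p,d=ctrl.snapshot(n);cv2.imwrite(f"pics/{n}0.png",p)
    import numpy as np;np.save(f"pics/{n}0.npy",d)
    print(n,ctrl.camera_model(n))
print(ctrl.hold_point_z)
E
```

```text
pics
{'clock': 0.0, 'joint_pos': array([ 9.08162863e+01,  2.05913796e+01,  6.35810056e-01, -2.02304500e-02,
       -7.01356411e+01, -1.65071921e+01]), 'qvel': array([ 0.02081983,  0.06412909,  0.05255027,  0.03528059, -0.01227372,
        0.04876505]), 'tau': array([-6.90718957e-05, -5.82713342e+01,  2.93061268e+01,  6.99731871e+00,
        6.87642954e-03, -1.63073105e-04]), 'tool_pos': array([0.18243463, 0.64935205, 0.20333846]), 'orientation': array([-1.79992316e+02, -9.28554246e-02, -1.05697801e+02]), 'force': array([-0.06724599, -0.58425143, -0.39406244]), 'moment': array([ 0.0434904 , -0.02317201, -0.00569497]), 'opening': 0.08771281773675409}
side {'fx': 447.6036272440609, 'fy': 447.6036272440609, 'cx': 273.0800961364169, 'cy': 208.89798698023708, 'k1': 0.024185182463597837, 'cam_to_world': array([[-0.9980649 ,  0.04497359, -0.04293979,  0.52827736],
       [ 0.05797568,  0.42341651, -0.90407814,  0.97464394],
       [-0.02247822, -0.90481812, -0.42520453,  0.61420357],
       [ 0.        ,  0.        ,  0.        ,  1.        ]])}
top {'fx': 504.064646172863, 'fy': 504.0646461
[... 152 characters left out ...]
4180424],
       [-0.99999455, -0.00239788, -0.00227151,  0.20999385],
       [ 0.00245425, -0.0791817 , -0.99685718,  1.15310421],
       [ 0.        ,  0.        ,  0.        ,  1.        ]])}
wrist {'fx': 353.5790208311837, 'fy': 353.5790208311837, 'cx': 282.42993421367345, 'cy': 207.49288323450475, 'k1': 0.003395241256608445, 'tool_from_camera': array([[ 9.99998963e-01,  9.32344145e-04,  1.09801046e-03,
        -1.36259035e-04],
       [-1.19427706e-03,  9.62827222e-01,  2.70115371e-01,
        -7.23979858e-02],
       [-8.05353873e-04, -2.70116402e-01,  9.62827337e-01,
        -1.80257622e-01],
       [ 0.00000000e+00,  0.00000000e+00,  0.00000000e+00,
         1.00000000e+00]])}
0.0188
```

View pics/side0.png

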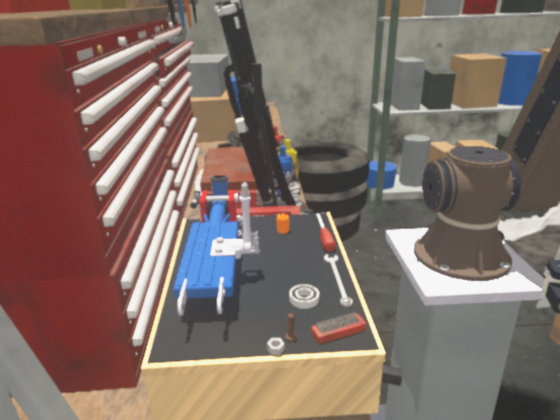

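View pics/top0.png

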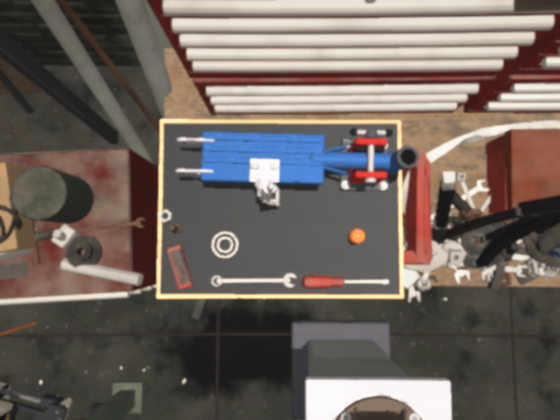

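View pics/wrist0.png

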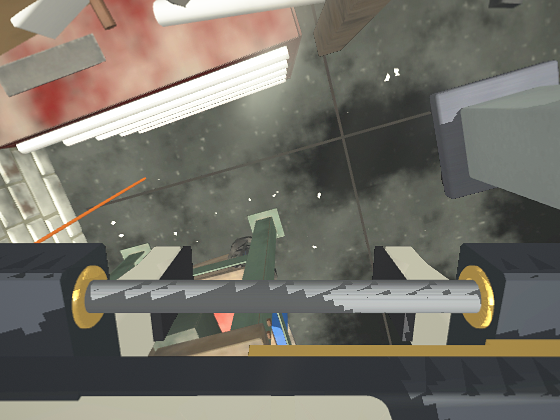

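The top view shows the foot (orange) at about (358,236) and the stand top at about (268,192), with the deck along world y. The bearing is at (225,244), and the spanner and driver lie along row 281. In the side view the stand is at (246,215) and the foot at (283,223). Next I'll measure these.

```bash
cat > h.py <<'E'
import numpy as np, cv2
from plant import ctrl
from scipy.spatial.transform import Rotation as R
def camT(n,o=None):
    m=ctrl.camera_model(n)
    if n!="wrist": return m,m["cam_to_world"]
    T=np.eye(4);T[:3,:3]=R.from_euler('xyz',o["orientation"],degrees=True).as_matrix();T[:3,3]=o["tool_pos"]
    return m,T@m["tool_from_camera"]
def slopes(m,uv):
    d=(np.atleast_2d(uv)-[m["cx"],m["cy"]])/[m["fx"],m["fy"]]
    s=d.copy()
    for _ in range(10): s=d/(1+m["k1"]*(s**2).sum(1,keepdims=True))
    return s
def ray(m,T,uv):
    s=slopes(m,uv);v=np.c_[s,np.ones(len(s))]@T[:3,:3].T
    return T[:3,3],v
def onz(m,T,uv,z):
    c,v=ray(m,T,uv);return c+v*((z-c[2])/v[:,2:3])
def onx(m,T,uv,x):
    c,v=ray(m,T,uv);return c+v*((x-c[0])/v[:,0:1])
def pts(m,T,uv,d):
    c,v=ray(m,T,uv);return c+v*np.asarray(d)[:,None]
def orange(p):
    h=cv2.cvtColor(p,cv2.COLOR_BGR2HSV)
    return cv2.inRange(h,(6,170,120),(18,255,255))
def tri(c1,v1,c2,v2):
    A=np.c_[v1,-v2];t=np.linalg.lstsq(A,c2-c1,rcond=None)[0]
    a=c1+t[0]*v1;b=c2+t[1]*v2
    return (a+b)/2,np.linalg.norm(a-b)
E
python3 - <<'E'
from h import *
for n in("top","side"):
    p=cv2.imread(f"pics/{n}0.png");d=np.load(f"pics/{n}0.npy")
    m,T=camT(n)
    k,l,st,ce=cv2.connectedComponentsWithStats(orange(p))
    for i in range(1,k):
        if st[i,4]<20: continue
        v,u=np.nonzero(l==i);P=pts(m,T,np.c_[u,v].astype(float),d[v,u])
        print(n,st[i],ce[i],np.median(P,0),P.min(0),P.max(0))
        top=P[P[:,2]>P[:,2].max()-.006];print(' sole',len(top),(top.min(0)+top.max(0))/2,top.max(0)-top.min(0))
# riser plane
m,T=camT("top");d=np.load("pics/top0.npy")
uv=np.array([[300,240],[200,270],[320,260],[185,210]],float)
print(pts(m,T,uv,[d[int(v),int(u)] for u,v in uv]))
# stand pts in both
for n,(u0,u1,v0,v1) in {"top":(250,285,155,210),"side":(225,265,175,260)}.items():
    p=cv2.imread(f"pics/{n}0.png")[v0:v1,u0:u1]
    cv2.imwrite(f"pics/{n}_crop.png",cv2.resize(p,None,fx=7,fy=7,interpolation=cv2.INTER_NEAREST) if n=="side" else cv2.resize(p,None,fx=10,fy=10,interpolation=cv2.INTER_NEAREST))
E
```

```text
top [349 230  15  13  84] [354.55952381 236.3452381 ] [0.46094165 0.07167529 0.16695471] [0.45073513 0.0539143  0.13221973] [0.47497773 0.07835512 0.1760585 ]
 sole 10 [0.46235769 0.06507282 0.17311796] [0.01943018 0.02129599 0.00588107]
side [277 214  12  19 200] [282.775 222.955] [0.46430986 0.07532972 0.15538772] [0.452018   0.00499454 0.13066433] [0.52827736 0.97464394 0.61420357]
 sole 2 [0.52827736 0.97464394 0.61420357] [0. 0. 0.]
[[0.45478735 0.17543754 0.1289181 ]
 [0.3943605  0.37636702 0.1313131 ]
 [0.41467796 0.13524789 0.13130745]
 [0.51476336 0.40791662 0.13516385]]
```

View pics/side_crop.png

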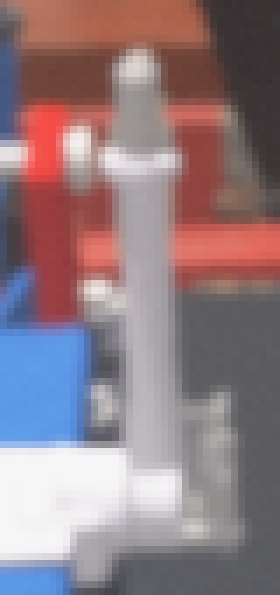

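View pics/top_crop.png

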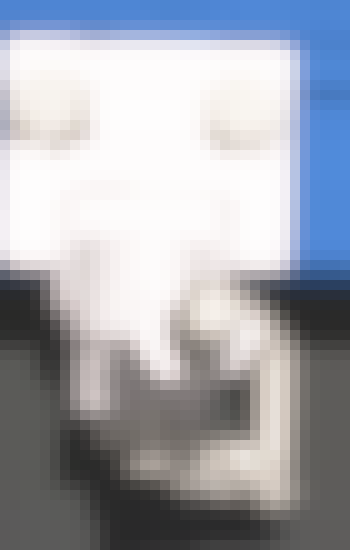

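Run:
```python
from h import *
for n,(u,v) in {"top":(358,236),"side":(283,223)}.items():
    p=cv2.imread(f"pics/{n}0.png")
    h=cv2.cvtColor(p,cv2.COLOR_BGR2HSV)
    print(n);print(h[v-9:v+9:2,u-14:u+14:2,0]);print(h[v-9:v+9:2,u-14:u+14:2,1])
```

```text
top
[[23 20 23 15 20 10 10  9 12 23 20 15 20 20]
 [23 23 15 11  8 10 10 10  9  8 15 23 23 15]
 [15 20 13  9 10 13 14 16 14 10  9 18 20 15]
 [23 15  9 10 12 15 15 15 14 14  9 11 20 20]
 [23 15  8 11 12 14 16 19 15 15 10  9 20 20]
 [30 18  8 10 12 15 14 16 15 15 10 10 20 23]
 [20 15 10 10 11 13 14 13 14 13  9 11 30 30]
 [20 20 12  9 10 11 12 13 12  9 10 23 23 30]
 [30 40 20 10  8  9 10  9  8 10 18 23 20 30]]
[[ 10   8  10  10  15  35  51  47  25  10   8  10   8   8]
 [ 10  10  10  27  92 151 165 164 144  77  15  10  10  10]
 [ 10   8  23 125 182 181 171 164 170 166  89  13   8  10]
 [ 10  11  62 179 186 167 162 161 166 169 148  20   8   8]
 [ 10  11 123 191 181 168 159 154 164 164 165  37   8   8]
 [  5  13 110 190 183 164 166 161 164 168 163  35   8  10]
 [  8  11  77 183 191 176 165 168 167 172 133  20   8   8]
 [  8   8  17 138 188 190 181 177 176 147  47  10  10   8]
 [  5   8   8  24 106 146 159 142  96  29  13  10   8   8]]
side
[[  1   1   1   3   9  12  12  13  10   9   2   3   2   2]
 [174 173 171   0  11  18  17  17  17  15   7 140 150 140]
 [128 130 135   4  12  17  17  16  
[... 210 characters left out ...]
 128   0  11  12  12  12  12  12   9 150 150 140]
 [140 120 110 177  10  11  12  12  12  12   9 150 150 120]
 [128 135 130 165   9  11  11  12  12  11  10 150 150 130]]
[[130 130 121  86 100 162 185 182 183 160  86  99 114 113]
 [ 26  23  26  24 157 188 196 194 197 188  89   8   3   8]
 [ 11   8   5  38 179 197 197 198 198 195 112   6   8   6]
 [  6   5   5  51 175 194 198 198 194 189 123   8   6   3]
 [  8   5   8  36 170 192 192 194 194 191 126   6   8   6]
 [ 11   8   8  34 169 190 193 192 194 191 125   8   6   6]
 [ 11   8  11  29 164 193 191 196 193 188 126   3   3   8]
 [  8  11   8  28 156 188 193 195 194 191 122   3   3   6]
 [ 11  11   8  16 138 187 191 194 193 189 117   3   5   8]]
```

Run:
```python
from h import *
mt,Tt=camT("top");ms,Ts=camT("side")
dt=np.load("pics/top0.npy");ds=np.load("pics/side0.npy")
def t2(a,b):
    c1,v1=ray(mt,Tt,[a]);c2,v2=ray(ms,Ts,[b]);return tri(c1,v1[0],c2,v2[0])
print("tip",t2((271,186),(244.3,183)), )
# foot silhouettes
for n,m,T,(u,v) in(("top",mt,Tt,(358,236)),("side",ms,Ts,(283,223))):
    p=cv2.imread(f"pics/{n}0.png");h=cv2.cvtColor(p,cv2.COLOR_BGR2HSV)
    mk=cv2.inRange(h,(5,90,90),(22,255,255));k,l,st,ce=cv2.connectedComponentsWithStats(mk)
    i=l[v,u];print(n,st[i],ce[i])
    s=cv2.inRange(h,(13,90,90),(22,255,255))&(l==i).astype(np.uint8)*255
    k2,l2,st2,ce2=cv2.connectedComponentsWithStats(s);j=1+st2[1:,4].argmax();print(' bright',st2[j],ce2[j],onz(m,T,[ce2[j]],.17),'whole@.155',onz(m,T,[ce[i]],.155))
# deck corners, riser corners in top for yaw
for a in((204,133,),(323,135),(203,183),(324,184)): print(a,onz(mt,Tt,[a],.196))
for a in((161,121),(400,122),(158,297),(403,297)): print(a,onz(mt,Tt,[a],.13))
for a in((272,187),(268,168)): print(pts(mt,Tt,[a],[dt[a[1],a[0]]]))
for a in((244,183),(245,198),(246,220)): print('s',pts(ms,Ts,[a],[ds[a[1],a[0]]]))
```

```text
tip (array([0.54265336, 0.23013283, 0.31753478]), np.float64(0.0009959937928780893))
top [348 228  18  16 229] [356.5371179  235.65938865]
 bright [352 230  12  12 103] [357.74757282 235.39805825] [[0.46352461 0.06449692 0.17      ]] whole@.155 [[0.46333307 0.06466823 0.155     ]]
side [276 212  14  22 276] [282.57971014 222.77898551]
 bright [278 214  10   7  51] [282.33333333 216.94117647] [[0.46519006 0.07476279 0.17      ]] whole@.155 [[0.46479554 0.07421471 0.155     ]]
(204, 133) [[0.65879069 0.36215352 0.196     ]]
(323, 135) [[0.65568686 0.13342909 0.196     ]]
(203, 183) [[0.56212502 0.36279406 0.196     ]]
(324, 184) [[0.56083437 0.13181004 0.196     ]]
(161, 121) [[0.69813679 0.46082318 0.13      ]]
(400, 122) [[ 0.69751118 -0.02997499  0.13      ]]
(158, 297) [[0.34097971 0.45905279 0.13      ]]
(403, 297) [[ 0.34187188 -0.0302229   0.13      ]]
[[0.54032696 0.22844228 0.31881682]]
[[0.59089119 0.23886143 0.19938455]]
s [[0.54358728 0.23465016 0.31942303]]
s [[0.54299177 0.24727936 0.29587698]]
s [[0.54332536 0.24701308 0.25221908]]
```

Tip triangulates to (0.542,0.230,0.318), against 0.319 expected from the given geometry. The deck corners put the pivot near (0.541,0.243,0.199). The foot sits near (0.464,0.065). I'll go above the foot with the jaws along y.

Call:
apply_moves --motion '[[[1,-2,4],4],[[3,-6,8],8],[[5,-10,12],12],[[7,-14.5,16],15.7],[[9,-19,18],15.7],[[11,-23.5,18],15.7],[[13,-28,18],15.7],[[15,-32.5,18],15.7],[[17.2,-37,18],15.7],[[19.4,-41.5,18],15.7]]'

```text
clock: 1.15
tool_pos: [0.3635, 0.2601, 0.3844]
orientation: [-180.0, 0.0, -89.9]
force: [1.5, 0.5, 0.8]
opening: 0.0878
```

Call:
apply_moves --motion '[[[2,-4,-1],0],[[4,-8.3,-3],0],[[6,-12.5,-6],0],[[7.5,-15.5,-9],0],[[8.7,-17,-12],0],[[8.7,-17,-13.5],0],[[8.7,-17,-13.5],0],[[8.7,-17,-13.5],0]]'

```text
clock: 1.95
tool_pos: [0.4505, 0.0922, 0.2497]
orientation: [-180.0, -0.0, -90.0]
force: [0.4, 0.3, 1.1]
opening: 0.0879
```

Run:
```python
from h import *
o=ctrl.get_obs();print(o['clock'],o['tool_pos'],o['orientation'],o['force'])
p,d=ctrl.snapshot("wrist");cv2.imwrite("pics/w1.png",p);np.save("pics/w1.npy",d)
h=cv2.cvtColor(p,cv2.COLOR_BGR2HSV)
mk=cv2.inRange(h,(5,90,90),(22,255,255));k,l,st,ce=cv2.connectedComponentsWithStats(mk)
m,T=camT("wrist",o)
for i in range(1,k):
    if st[i,4]>50:
        print(st[i],ce[i],onz(m,T,[ce[i]],.17),onz(m,T,[ce[i]],.155))
        vv,uu=np.nonzero(l==i);P=pts(m,T,np.c_[uu,vv].astype(float),d[vv,uu]);s=P[np.abs(P[:,2]-.17)<.006]
        if len(s):print(' sole depth ctr',(s.min(0)+s.max(0))/2,np.ptp(s,0),s.mean(0))
```

```text
1.95 [0.45051921 0.09220603 0.24967591] [-1.79985473e+02 -1.53756600e-02 -8.99857777e+01] [0.38104584 0.31770459 1.14253126]
[ 423    0   82  198 6605] [457.47781983  75.78561696] [[ 0.54464543 -0.02867217  0.17      ]] [[ 0.54589904 -0.03566366  0.155     ]]
[ 508    0   52   68 1389] [528.58171346  38.44420446] [[ 0.5682305  -0.07319047  0.17      ]] [[ 0.57084503 -0.08275079  0.155     ]]
[394   6  48  34 682] [418.77272727  24.0601173 ] [[0.57698742 0.00150416 0.17      ]] [[ 0.58010725 -0.00374606  0.155     ]]
[504  76  11  16  64] [508.046875  84.015625] [[ 0.53928068 -0.06449343  0.17      ]] [[ 0.54022473 -0.07355191  0.155     ]]
[537 109  14   8  51] [542.29411765 111.43137255] [[ 0.52091769 -0.0919263   0.17      ]] [[ 0.52080213 -0.10256774  0.155     ]]
[ 298  164   61   46 1467] [325.56850716 187.20245399] [[0.46587796 0.05972673 0.17      ]] [[0.46258645 0.05783612 0.155     ]]
 sole depth ctr [0.46409688 0.06491194 0.16802618] [0.02683358 0.02623845 0.00792069] [0.46417549 0.06476817 0.16854099]
[443 186  35  53 803] [459.43212951 215.0249066 ] [[ 0.44415342 -0.04380766  0.17      ]] [[ 0.43960834 -0.05167251  0.155     ]]
[428 209  18  13  78] [435.92307692 214.48717949] [[ 0.44456291 -0.02572021  0.17      ]] [[ 0.44004145 -0.03254136  0.155     ]]
[503 214  46  28 429] [525.002331   228.51048951] [[ 0.4332859  -0.09609474  0.17      ]] [[ 0.42811373 -0.10697671  0.155     ]]
[478 216  21  20 253] [488.3715415  226.01185771] [[ 0.43529083 -0.06740616  0.17      ]] [[ 0.43023435 -0.07663271  0.155     ]]
[  72  266   35   62 1078] [ 85.64100186 297.11317254] [[0.37345441 0.25345719 0.17      ]] [[0.36482979 0.26274541 0.155     ]]
[458 266  37  62 948] [478.04957806 295.46202532] [[ 0.37524498 -0.06844664  0.17      ]] [[ 0.36672368 -0.07773323  0.155     ]]
[ 248  339  312   18 3955] [419.71226296 349.17370417] [[ 0.32364389 -0.02607275  0.17      ]] [[ 0.31214505 -0.03291424  0.155     ]]
```

View pics/w1.png

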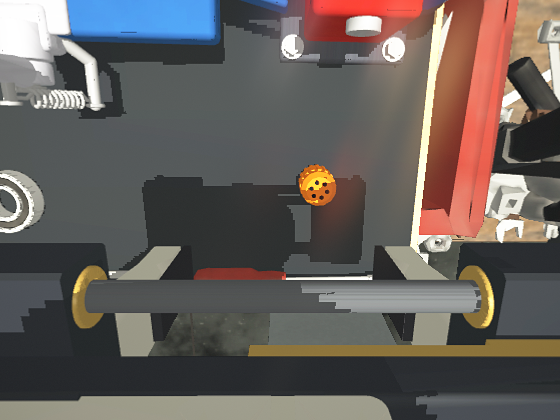

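The foot is at (318,187) in the wrist view. Its sole is centred at (0.464,0.065,0.168), which agrees with the top camera to about 1 mm. Next I'll descend and grip it.

Call:
apply_moves --motion '[[[0.7,-1.5,-1],0],[[1.36,-2.72,-3],0],[[1.36,-2.72,-5.5],0],[[1.36,-2.72,-8],0],[[1.36,-2.72,-10],0],[[1.36,-2.72,-11.1],0],[[1.36,-2.72,-11.1],0],[[1.36,-2.72,-11.1],0]]'

```text
clock: 2.8
tool_pos: [0.4647, 0.0656, 0.1393]
orientation: [-179.9, 0.0, -89.9]
force: [0.0, -0.1, 0.3]
opening: 0.0873
```

Call:
apply_moves --motion '[[[0,0,0],0],[[0,0,0],0],[[0,0,0],0],[[0,0,0],0],[[0,0,0],0],[[0,0,0],0],[[0,0,0],0]]' --hand 2

```text
clock: 3.5
tool_pos: [0.4639, 0.0649, 0.1381]
orientation: [180.0, -0.0, -90.0]
force: [-0.4, 0.3, 0.5]
opening: 0.0371
```

Call:
apply_moves --motion '[[[0,0,0],0],[[0,0,0],0],[[0,0,0],0],[[0,0,0],0]]' --hand 1

```text
clock: 3.9
tool_pos: [0.4639, 0.065, 0.1381]
orientation: [180.0, -0.0, -90.0]
force: [-0.3, 0.2, 0.4]
opening: 0.0248
```

Call:
apply_moves --motion '[[[0,0,3],0],[[0,0,7],0],[[0,0,11],0],[[0,0,15],0],[[0,0,18],-8],[[0,0,21],-16],[[0,0,22],-24],[[0,0,22],-32],[[0,0,22],-40],[[0,0,22],-48]]'

```text
clock: 4.9
tool_pos: [0.4638, 0.065, 0.3581]
orientation: [180.0, 0.0, -138.3]
force: [0.0, 0.1, -0.5]
opening: 0.0251
```

Call:
apply_moves --motion '[[[1.5,4,0.7],-8],[[3,8,0.7],-16],[[4.5,12,0.7],-24],[[6,16,0.7],-32],[[7.2,20,0.7],-40],[[7.7,23,0.7],-41.7],[[7.7,23.5,0.7],-41.7],[[7.7,23.5,0.7],-41.7],[[7.7,23.5,0.7],-41.7]]'

```text
clock: 5.8
tool_pos: [0.5407, 0.2993, 0.3652]
orientation: [-180.0, -0.0, -179.7]
force: [-0.7, -0.9, -0.4]
opening: 0.0251
```

Run:
```python
from h import *
o=ctrl.get_obs();print(o['clock'],o['tool_pos'],o['orientation'],o['force'],o['opening'])
np.save("pics/w2o.npy",np.r_[o['tool_pos'],o['orientation']])
for n in("wrist","side","top"):
    p,d=ctrl.snapshot(n);cv2.imwrite(f"pics/{n}2.png",p);np.save(f"pics/{n}2.npy",d)
```

```text
5.8 [0.54074958 0.29934562 0.36521881] [-1.79987685e+02 -2.28545623e-03 -1.79663735e+02] [-0.73586842 -0.86869033 -0.40230256] 0.025140020111506813
```

View pics/wrist2.png

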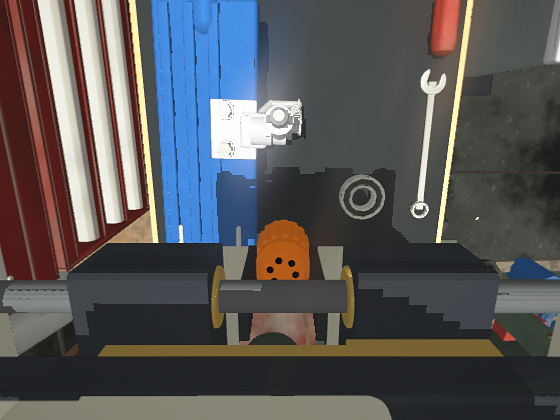

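View pics/side2.png

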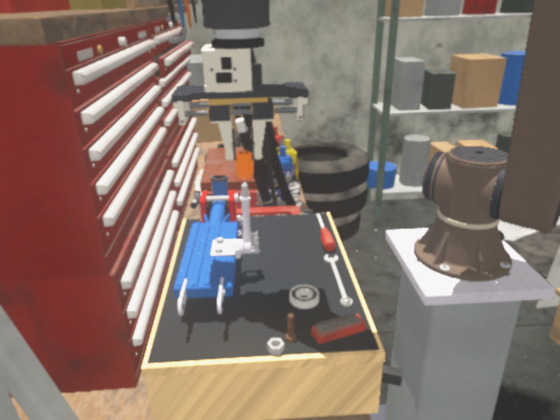

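The foot is held upright between the jaws at (283,255) in the wrist view. The spigot and collar, seen from above, are at (280,117). I'll zoom in there.

Run:
```python
from h import *
p=cv2.imread("pics/wrist2.png")[85:160,200:320]
cv2.imwrite("pics/w2c.png",cv2.resize(p,None,fx=6,fy=6,interpolation=cv2.INTER_CUBIC))
d=np.load("pics/wrist2.npy");x=np.load("pics/w2o.npy");o=dict(tool_pos=x[:3],orientation=x[3:])
m,T=camT("wrist",o)
v,u=np.mgrid[85:160,200:320];v=v.ravel();u=u.ravel()
P=pts(m,T,np.c_[u,v].astype(float),d[v,u])
s=P[:,2]>.285
k=s.nonzero()[0]
print(len(k))
for lo,hi in((.285,.292),(.292,.298),(.298,.304),(.304,.310),(.310,.315),(.315,.325)):
    q=P[(P[:,2]>lo)&(P[:,2]<=hi)]
    if len(q):print(lo,len(q),q.mean(0),(q.min(0)+q.max(0))/2,np.ptp(q,0))
hi=P[:,2]>.312;print(u[hi].min(),u[hi].max(),v[hi].min(),v[hi].max())
```

```text
743
0.285 60 [0.54311575 0.22967862 0.29133736] [0.5434982  0.2346656  0.29084697] [0.02019781 0.02044371 0.00224073]
0.292 284 [0.54326351 0.23773081 0.29378233] [0.54349047 0.23490802 0.29499223] [0.02016331 0.01960728 0.00595781]
0.298 61 [0.54317872 0.23446223 0.30101554] [0.54307927 0.23462377 0.30101052] [0.01628422 0.00855147 0.00593366]
0.304 18 [0.54311434 0.2363234  0.30721726] [0.54369945 0.23601883 0.3070575 ] [0.01192224 0.0039258  0.00586371]
0.31 33 [0.5429557  0.23028208 0.31380704] [0.54326683 0.231468   0.31256278] [0.01078575 0.01120438 0.0047715 ]
0.315 251 [0.54336001 0.23134651 0.31755   ] [0.54326188 0.23137491 0.31762981] [0.01072554 0.01101359 0.00512865]
215 316 85 158
```

View pics/w2c.png

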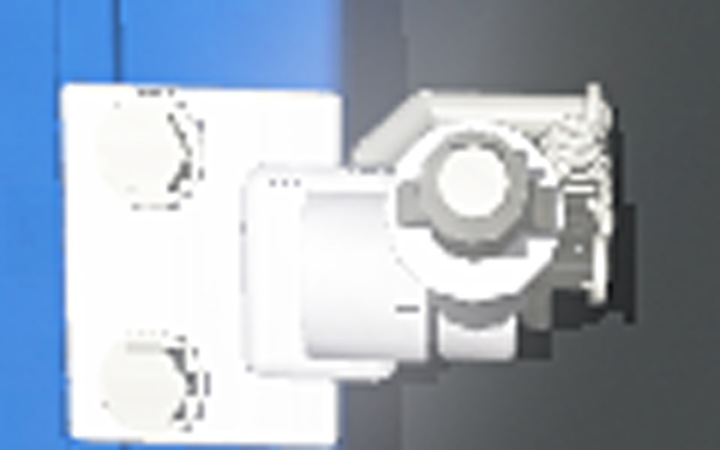

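Both points are consistent with the given geometry: tip at (0.543,0.231,0.318), collar at (0.5435,0.2347,0.293), with the 3.6 mm offset that a lean of 0.14 gives. I'll move over the tip.

Call:
apply_moves --motion '[[[0.1,-2,0],0],[[0.26,-4.5,0],0],[[0.26,-6.5,0],0],[[0.26,-6.85,-1],0],[[0.26,-6.85,-2.5],0],[[0.26,-6.85,-3],0],[[0.26,-6.85,-3],0],[[0.26,-6.85,-3],0]]'

```text
clock: 6.75
tool_pos: [0.5437, 0.2315, 0.3355]
orientation: [-180.0, 0.0, -179.7]
force: [-0.4, 0.3, 0.4]
opening: 0.0249
```

Run:
```python
from h import *
p,d=ctrl.snapshot("side");cv2.imwrite("pics/s3.png",cv2.resize(p[110:260,190:310],None,fx=5,fy=4.0,interpolation=cv2.INTER_CUBIC))
o=ctrl.get_obs();print(o['clock'],o['tool_pos'],o['orientation'],o['force'])
m,T=camT("side")
h=cv2.cvtColor(p,cv2.COLOR_BGR2HSV)
mk=cv2.inRange(h,(5,120,90),(22,255,255));mk[:,:200]=0
k,l,st,ce=cv2.connectedComponentsWithStats(mk)
for i in range(1,k):
  if st[i,4]>80: print(st[i],ce[i])
```

```text
6.8 [0.54380878 0.23167115 0.3357266 ] [ 1.79984299e+02  4.40631653e-02 -1.79675690e+02] [-0.10029516 -0.08579782 -0.86360953]
[212 108  52   7 178] [235.61797753 110.86516854]
[229 154  27  36 601] [242.27121464 171.91014975]
```

View pics/s3.png

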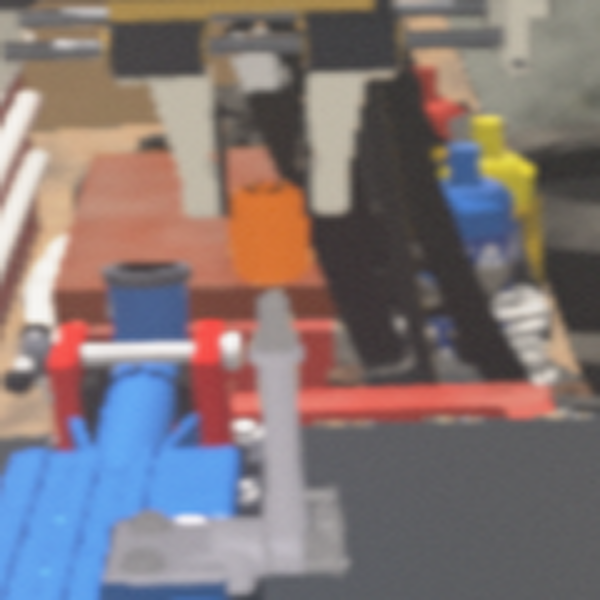

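The foot sits directly over the spigot tip: foot axis at crop column 271, tip at 273. Next I'll lower it gently.

Call:
apply_moves --motion '[[[0,-0.05,-0.3],0],[[0,-0.05,-0.6],0],[[0,-0.05,-0.9],0],[[0,-0.05,-1.2],0],[[0,-0.05,-1.2],0]]'

```text
clock: 7.3
tool_pos: [0.5433, 0.2309, 0.3225]
orientation: [-180.0, -0.0, -179.7]
force: [-0.8, -0.5, -0.1]
opening: 0.0247
```

Call:
apply_moves --motion '[[[0,0,-0.2],0],[[0,0,-0.4],0],[[0,0,-0.6],0],[[0,0,-0.8],0],[[0,0,-0.8],0]]'

```text
clock: 7.8
tool_pos: [0.5435, 0.231, 0.3148]
orientation: [-180.0, -0.0, -179.7]
force: [1.1, 0.3, -0.2]
opening: 0.0247
```

Call:
apply_moves --motion '[[[0,0,-0.15],0],[[0,0,-0.3],0],[[0,0,-0.45],0],[[0,0,-0.6],0],[[0,0,-0.6],0]]'

```text
clock: 8.3
tool_pos: [0.5436, 0.2311, 0.309]
orientation: [180.0, 0.0, -179.7]
force: [-0.4, 0.4, 1.0]
opening: 0.0249
```

Call:
apply_moves --motion '[[[0,0,-0.1],0],[[0,0,-0.2],0],[[0,0,-0.3],0],[[0,0,-0.3],0]]'

```text
clock: 8.7
tool_pos: [0.5437, 0.2312, 0.3063]
orientation: [180.0, 0.0, -179.7]
force: [0.6, 2.3, 2.3]
opening: 0.0246
```

Run:
```python
from h import *
p,d=ctrl.snapshot("side");cv2.imwrite("pics/s4.png",cv2.resize(p[110:260,190:310],None,fx=5,fy=4.0,interpolation=cv2.INTER_CUBIC))
o=ctrl.get_obs();print(o['clock'],o['tool_pos'],o['force'],o['moment'])
```

```text
8.75 [0.54372922 0.23114636 0.30638327] [0.95892531 1.69690102 1.95991909] [ 0.79636065 -0.3321755   0.05232864]
```

View pics/s4.png

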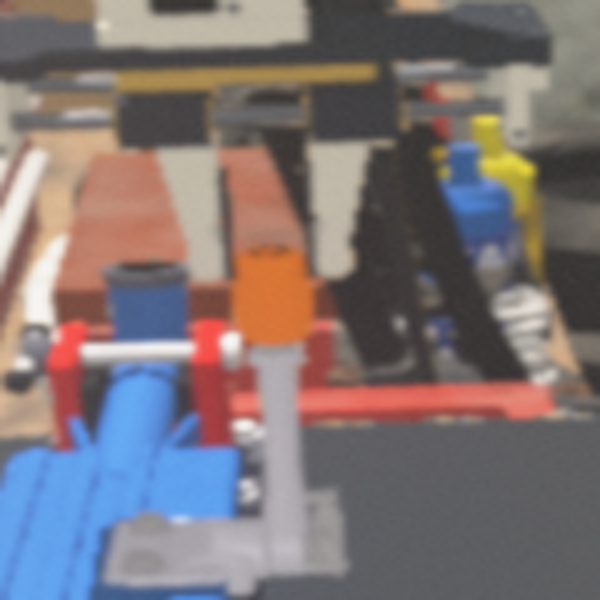

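The foot is on the spigot with its rim just above the collar at (270,345) in the crop, and forces are low. I'll press in small steps, following the deck's sink with a little +y.

Call:
apply_moves --motion '[[[0,0.04,-0.1],0],[[0,0.08,-0.2],0],[[0,0.12,-0.3],0],[[0,0.12,-0.3],0]]'

```text
clock: 9.15
tool_pos: [0.5437, 0.2323, 0.3034]
orientation: [180.0, 0.0, -179.7]
force: [1.4, 2.1, 4.1]
opening: 0.0245
```

Call:
apply_moves --motion '[[[0,0.05,-0.1],0],[[0,0.1,-0.2],0],[[0,0.1,-0.2],0],[[0,0.1,-0.2],0]]'

```text
clock: 9.55
tool_pos: [0.5438, 0.2332, 0.3018]
orientation: [180.0, 0.1, -179.7]
force: [0.3, 1.0, 6.2]
opening: 0.025
```

Call:
apply_moves --motion '[[[0,0.05,-0.1],0],[[0,0.1,-0.2],0],[[0,0.15,-0.3],0],[[0,0.15,-0.3],0]]'

```text
clock: 9.95
tool_pos: [0.5437, 0.2339, 0.2983]
orientation: [-179.9, 0.0, -179.7]
force: [1.0, -1.4, 4.6]
opening: 0.0245
```

Call:
apply_moves --motion '[[[0,0.05,-0.1],0],[[0,0.1,-0.2],0],[[0,0.1,-0.2],0],[[0,0.1,-0.2],0]]'

```text
clock: 10.35
tool_pos: [0.5438, 0.2347, 0.297]
orientation: [-179.9, 0.1, -179.7]
force: [0.4, -2.9, 7.6]
opening: 0.0248
```

```bash
cat >> h.py <<'E'
def obs(): 
    o=ctrl.get_obs();print(o['clock'],o['tool_pos'].round(4),o['force'].round(2),o['opening'].round(4));return o
E
python3 - <<'E'
from h import *
p,d=ctrl.snapshot("side");cv2.imwrite("pics/s5.png",cv2.resize(p[155:225,210:280],None,fx=8,fy=8,interpolation=cv2.INTER_CUBIC))
p,d=ctrl.snapshot("wrist");cv2.imwrite("pics/w5.png",p)
obs()
E
```

```text
Traceback (most recent call last):
  File "h.py", line 31, in obs
    o=ctrl.get_obs();print(o['clock'],o['tool_pos'].round(4),o['force'].round(2),o['opening'].round(4));return o
                                                                                 ^^^^^^^^^^^^^^^^^^
AttributeError: 'float' object has no attribute 'round'
```

View pics/s5.png

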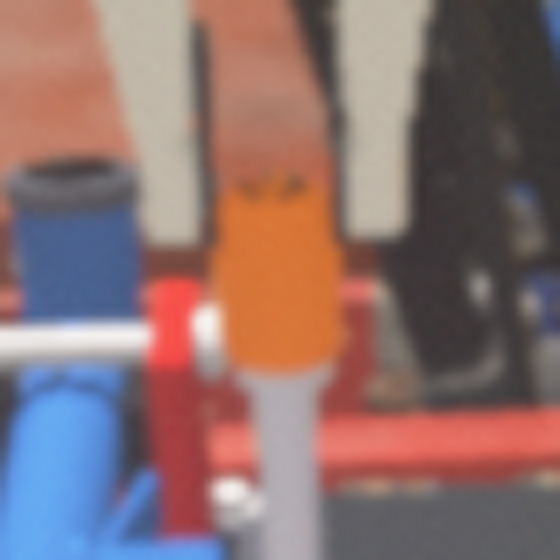

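View pics/w5.png

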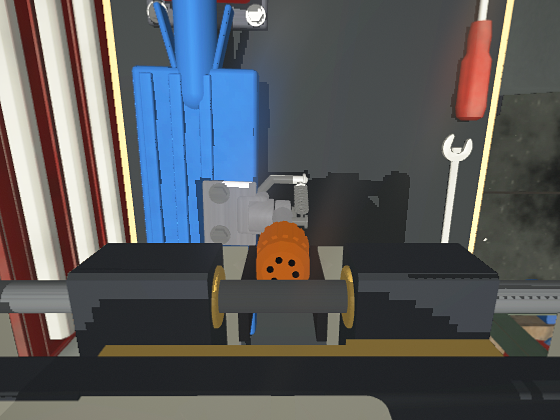

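```bash
sed -i "s/,o\['opening'\].round(4))/,round(o['opening'],4))/" h.py
python3 - <<'E'
from h import *
m,T=camT("side");obs()
def ony(uv,y):
    c,v=ray(m,T,[uv]);return (c+v*((y-c[1])/v[:,1:2]))[0].round(4)
# s3
f=lambda x,y:(190+x/5-.5*0,110+y/4)
print("s3 rim front",ony(f(271,285),.2445),"sole top back",ony(f(271,183),.218),"sole front",ony(f(271,190),.2445),"fingertip",ony(f(200,217),.24),ony(f(330,215),.24))
g=lambda x,y:(210+x/8,155+y/8)
print("s5 rim",ony(g(285,372),.246),"collar bottom?",ony(g(285,382),.246),"sole",ony(g(270,190),.24),"tip",ony(g(170,243),.24),ony(g(375,240),.24))
E
```

```text
10.45 [0.5438 0.2347 0.297 ] [-0.76 -1.47  8.36] 0.0246
s3 rim front [0.5429 0.2445 0.3266] sole top back [0.541  0.218  0.3644] sole front [0.5407 0.2445 0.37  ] fingertip [0.5658 0.24   0.3573] [0.521  0.24   0.3563]
s5 rim [0.5422 0.246  0.2885] collar bottom? [0.5424 0.246  0.286 ] sole [0.5435 0.24   0.3296] tip [0.5661 0.24   0.3181] [0.521  0.24   0.3167]
```

Forces show the click: Fz fell from 6.2 to 4.6 N over 3.5 mm of travel, then rose at 0.43 mm/N, which is the deck's stiffness. In the side view the rim is right at the collar, at about (245,201). I'll unload, release and check.

Call:
apply_moves --motion '[[[0,-0.05,0.1],0],[[0,-0.1,0.2],0],[[0,-0.15,0.3],0],[[0,-0.2,0.33],0],[[0,-0.2,0.33],0]]'

```text
clock: 10.95
tool_pos: [0.5436, 0.2334, 0.2993]
orientation: [-180.0, -0.0, -179.7]
force: [1.2, -1.3, 3.7]
opening: 0.0251
```

Call:
apply_moves --motion '[[[0,0,0],0],[[0,0,0],0],[[0,0,0],0],[[0,0,0],0],[[0,0,0],0]]' --hand 6.5

```text
clock: 11.45
tool_pos: [0.5433, 0.2338, 0.2991]
orientation: [-180.0, -0.0, -179.7]
force: [0.4, -1.0, -0.4]
opening: 0.0594
```

Run:
```python
from h import *
obs()
p,d=ctrl.snapshot("side");cv2.imwrite("pics/s6.png",cv2.resize(p[155:225,210:280],None,fx=8,fy=8,interpolation=cv2.INTER_CUBIC))
obs()
```

```text
11.45 [0.5433 0.2338 0.2991] [ 0.41 -1.   -0.37] 0.0594
11.5 [0.5434 0.2338 0.2992] [0.13 0.17 0.63] 0.0623
```

View pics/s6.png

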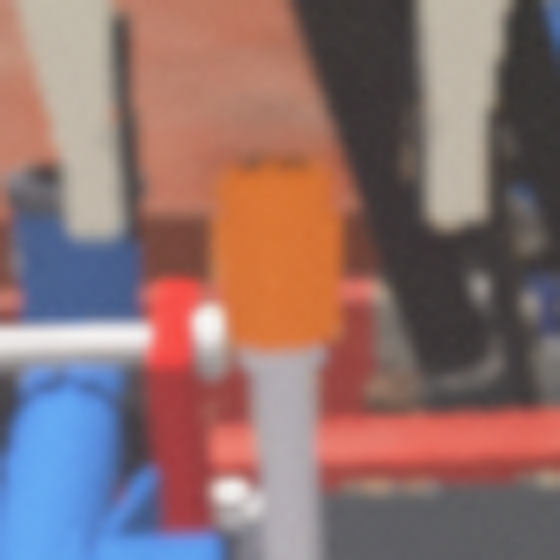

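Run:
```python
from h import *
m,T=camT("side")
def ony(uv,y):
    c,v=ray(m,T,[uv]);return (c+v*((y-c[1])/v[:,1:2]))[0].round(4)
g=lambda x,y:(210+x/8,155+y/8)
print("rim front",ony(g(280,350),.2475),"sole back",ony(g(275,158),.217), "collar bottom", ony(g(285,368),.245))
```

```text
rim front [0.5431 0.2475 0.2945] sole back [0.5425 0.217  0.3283] collar bottom [0.5422 0.245  0.289 ]
```

Foot is home: the rim's front edge measures z=0.2945 (0.2949 expected), and the unclicked position would be about 8 mm higher. I'll retreat upward, shut the fingers and go round to the stand's -y side.

Call:
apply_moves --motion '[[[0,0,2],0],[[0,0,4.5],0],[[0,0,7],0],[[0,0,8.5],0],[[0,-2,8.5],0],[[0,-5,8.5],0],[[0,-7.4,8.5],0],[[0,-7.4,8.5],0]]'

```text
clock: 12.3
tool_pos: [0.5431, 0.1567, 0.3844]
orientation: [-180.0, -0.0, -179.8]
force: [-0.3, 0.4, 0.4]
opening: 0.065
```

Call:
apply_moves --motion '[[[0,0,0],0],[[0,0,0],0],[[0,0,0],0],[[0,0,0],0],[[0,0,-1],0],[[0,0,-3],0],[[0,0,-5],0],[[0,0,-7],0],[[0,0,-7],0],[[0,0,-7],0]]' --hand 0

```text
clock: 13.3
tool_pos: [0.5435, 0.1597, 0.3144]
orientation: [-180.0, -0.0, -179.7]
force: [-0.3, -1.1, 0.7]
opening: 0.0006
```

Run:
```python
from h import *
obs()
p,d=ctrl.snapshot("side");cv2.imwrite("pics/s7.png",cv2.resize(p[130:260,190:300],None,fx=5,fy=4.5,interpolation=cv2.INTER_CUBIC))
o=obs();m,T=camT("wrist",o)
p,d=ctrl.snapshot("wrist");cv2.imwrite("pics/w7.png",p)
h=cv2.cvtColor(p,cv2.COLOR_BGR2HSV)
mk=cv2.inRange(h,(5,120,80),(22,255,255));k,l,st,ce=cv2.connectedComponentsWithStats(mk)
for i in range(1,k):
  if st[i,4]>150: print(st[i],ce[i])
```

```text
13.3 [0.5435 0.1597 0.3144] [-0.34 -1.14  0.7 ] 0.0006
13.35 [0.5439 0.1598 0.3152] [ 0.57 -0.2   0.81] 0.0007
[454 112  14  27 195] [461.28717949 122.56410256]
[447 176  17  19 179] [455.01117318 185.73743017]
[265 266   6  62 294] [267.42857143 296.7414966 ]
[295 266   6  62 277] [297.35740072 296.84837545]
[  39  320  407   36 5324] [264.32700977 348.42881292]
```

View pics/s7.png

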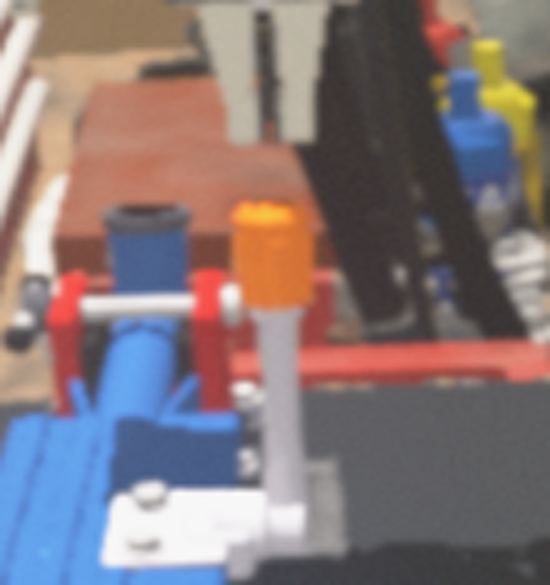

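View pics/w7.png

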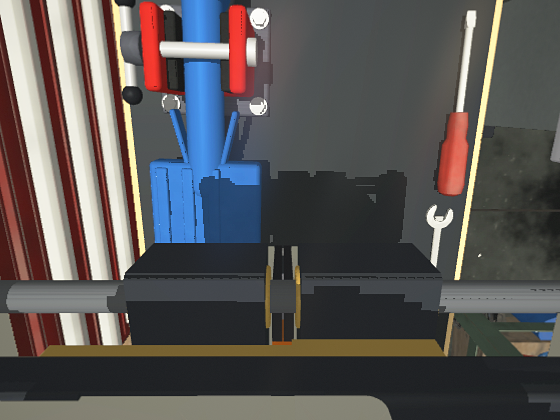

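Run:
```python
from h import *
m,T=camT("side")
def ony(uv,y):
    c,v=ray(m,T,[uv]);return (c+v*((y-c[1])/v[:,1:2]))[0].round(4)
g=lambda x,y:(190+x/5,130+y/4.5)
for x in(228,272,318): print(ony(g(x,141),.169))
print("rim",ony(g(275,310),.2475),"soleback",ony(g(270,203),.2115))
```

```text
[0.5585 0.169  0.3378]
[0.542  0.169  0.3371]
[0.5246 0.169  0.3364]
rim [0.5431 0.2475 0.2943] soleback [0.5433 0.2115 0.3256]
```

Shut fingertips show about 21 mm above the nominal TCP, so I'll aim the visible tip at 120 mm from the pivot. The nominal tip then still lands on the foot too.

Call:
apply_moves --motion '[[[0,1,-1],0],[[0,2,-1.9],0],[[0,3,-1.9],0],[[0,3.5,-1.9],0],[[0,3.5,-1.9],0]]'

```text
clock: 13.9
tool_pos: [0.5436, 0.1958, 0.2954]
orientation: [-180.0, 0.0, -179.6]
force: [0.5, -0.3, 0.2]
opening: 0.0006
```

Call:
apply_moves --motion '[[[0,0.3,0],0],[[0,0.6,0],0],[[0,0.9,0],0],[[0,0.9,0],0]]'

```text
clock: 14.3
tool_pos: [0.5436, 0.2039, 0.2955]
orientation: [180.0, 0.0, -179.7]
force: [0.2, 0.6, 0.3]
opening: 0.0006
```

Call:
apply_moves --motion '[[[0,0.3,0],0],[[0,0.6,0],0],[[0,0.9,0.1],0],[[0,0.9,0.1],0]]'

```text
clock: 14.7
tool_pos: [0.5433, 0.2115, 0.2963]
orientation: [-179.8, -0.1, -179.7]
force: [1.3, -6.7, -0.4]
opening: 0.0001
```

Call:
apply_moves --motion '[[[0,0.3,0],0],[[0,0.6,0],0],[[0,0.9,0.1],0],[[0,0.9,0.1],0]]'

```text
clock: 15.1
tool_pos: [0.5435, 0.2203, 0.2975]
orientation: [-179.8, -0.0, -179.7]
force: [1.9, -7.1, 0.5]
opening: 0.0002
```

Call:
apply_moves --motion '[[[0,0.4,0.05],0],[[0,0.8,0.1],0],[[0,1.2,0.1],0],[[0,1.2,0.1],0]]'

```text
clock: 15.5
tool_pos: [0.5437, 0.2326, 0.2984]
orientation: [-179.9, -0.0, -179.7]
force: [2.7, -6.8, 0.6]
opening: 0.0003
```

Run:
```python
from h import *
obs()
p,d=ctrl.snapshot("side");cv2.imwrite("pics/s8.png",cv2.resize(p[130:260,190:300],None,fx=5,fy=4.5,interpolation=cv2.INTER_CUBIC))
p,d=ctrl.snapshot("top");cv2.imwrite("pics/t8.png",p)
obs()
```

```text
15.5 [0.5437 0.2326 0.2984] [ 2.66 -6.78  0.55] 0.0003
15.6 [0.5437 0.2324 0.2985] [ 1.87 -6.81  0.45] 0.0002
```

View pics/s8.png

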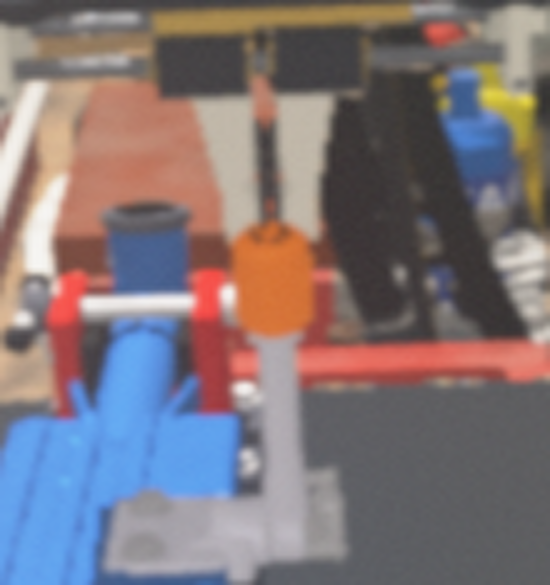

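The stand is swinging: the foot is at crop (272,280), tilted towards the camera, with a steady 7 N. I'll follow the arc.

Call:
apply_moves --motion '[[[0,0.5,0],0],[[0,1,0],0],[[0,1.5,-0.1],0],[[0,2,-0.15],0],[[0,2.5,-0.2],0]]'

```text
clock: 16.1
tool_pos: [0.544, 0.2578, 0.2968]
orientation: [-179.9, 0.0, -179.7]
force: [1.1, -5.6, 1.1]
opening: 0.0001
```

Call:
apply_moves --motion '[[[0,0.5,-0.15],0],[[0,1,-0.3],0],[[0,1.5,-0.5],0],[[0,2,-0.7],0],[[0,2.5,-0.9],0]]'

```text
clock: 16.6
tool_pos: [0.5436, 0.2845, 0.2875]
orientation: [180.0, 0.0, -179.7]
force: [0.3, -1.5, 3.6]
opening: 0.0006
```

Call:
apply_moves --motion '[[[0,0.4,-0.2],0],[[0,0.8,-0.4],0],[[0,1.3,-0.7],0],[[0,1.8,-1],0],[[0,2.3,-1.3],0]]'

```text
clock: 17.1
tool_pos: [0.5432, 0.3072, 0.2737]
orientation: [-180.0, -0.0, -179.7]
force: [0.2, 0.2, 0.1]
opening: 0.0007
```

Run:
```python
from h import *
obs()
p,d=ctrl.snapshot("side");cv2.imwrite("pics/s9.png",cv2.resize(p[130:260,190:300],None,fx=5,fy=4.5,interpolation=cv2.INTER_CUBIC))
obs()
```

```text
17.1 [0.5432 0.3072 0.2737] [0.18 0.17 0.13] 0.0007
17.15 [0.5429 0.3077 0.2728] [-0.11  0.89 -1.27] 0.0005
```

View pics/s9.png

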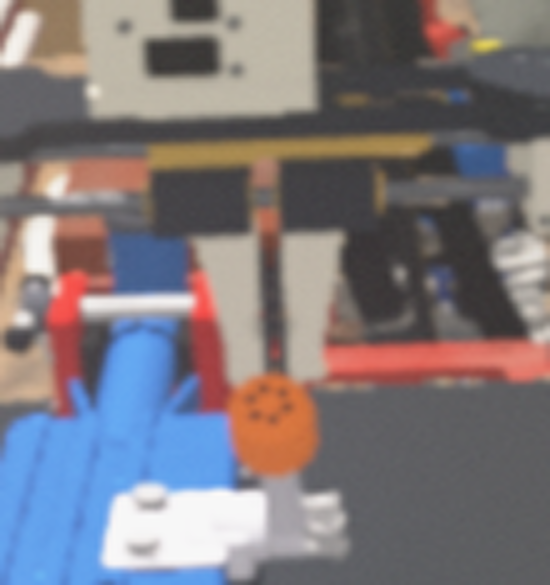

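Run:
```python
from h import *
m,T=camT("side");Ti=np.linalg.inv(T)
def proj(P):
    q=Ti@np.r_[P,1];s=q[:2]/q[2];s=s*(1+m['k1']*(s@s));return s*m['fx']+[m['cx'],m['cy']]
for ph in(.6,.76,.9,1.1,1.3,1.48):
    P=np.array([.5433,.243+.135*np.sin(ph),.199+.135*np.cos(ph)]);u,v=proj(P);print(ph,((u-190)*5).round(),((v-130)*4.5).round())
```

```text
0.6 272.0 350.0
0.76 274.0 404.0
0.9 276.0 456.0
1.1 280.0 533.0
1.3 284.0 610.0
1.48 288.0 674.0
```

The sole is at crop (268,405), which is right at dead centre (lean about 0.76) with zero force. I'll push a bit further.

Call:
apply_moves --motion '[[[0,0.4,-0.35],0],[[0,0.8,-0.7],0],[[0,1.2,-1.1],0],[[0,1.6,-1.5],0],[[0,1.6,-1.5],0]]'

```text
clock: 17.65
tool_pos: [0.5431, 0.323, 0.2584]
orientation: [-180.0, -0.1, -179.7]
force: [-0.1, 0.1, 0.3]
opening: 0.0004
```

Call:
apply_moves --motion '[[[0,-0.5,2],0],[[0,-1,5],0],[[0,-2,9],0],[[0,-4,13],0],[[0,-8,15],0],[[0,-12,15],0],[[0,-16,15],0],[[0,-16,15],0]]'

```text
clock: 18.45
tool_pos: [0.5433, 0.1589, 0.4111]
orientation: [180.0, 0.1, -179.9]
force: [0.5, -0.1, 0.5]
opening: 0.0004
```

Run:
```python
from h import *
obs()
p,d=ctrl.snapshot("side");cv2.imwrite("pics/s10.png",p[100:400,130:420]);np.save("pics/s10.npy",d)
cv2.imwrite("pics/s10c.png",cv2.resize(p[190:310,200:310],None,fx=6,fy=4.9,interpolation=cv2.INTER_CUBIC))
p,d=ctrl.snapshot("top");cv2.imwrite("pics/t10.png",p);np.save("pics/t10.npy",d)
cv2.imwrite("pics/t10c.png",cv2.resize(p[150:220,200:300],None,fx=7,fy=7,interpolation=cv2.INTER_CUBIC))
obs()
```

```text
18.45 [0.5433 0.1589 0.4111] [ 0.47 -0.06  0.45] 0.0004
18.55 [0.5435 0.1617 0.4101] [ 0.56 -0.56 -0.73] -0.0
```

View pics/s10c.png

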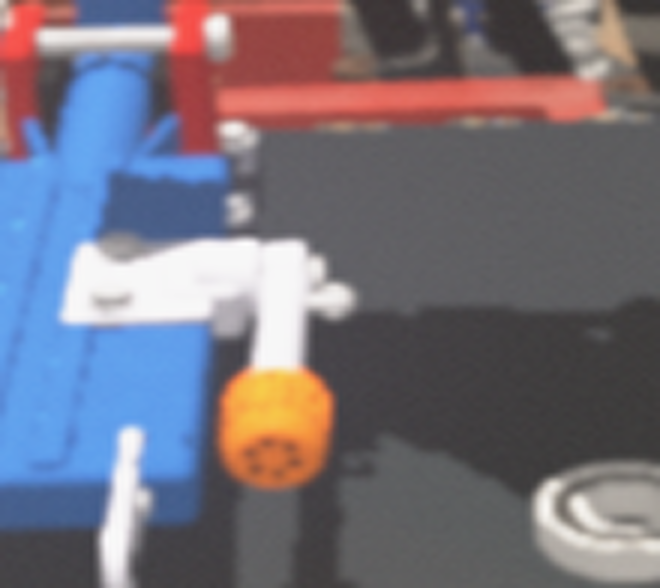

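View pics/t10.png

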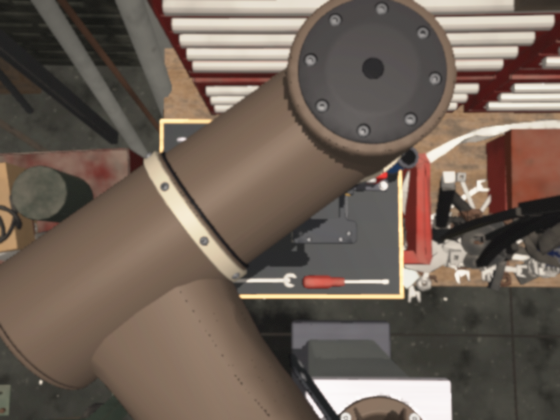

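Call:
apply_moves --motion '[[[0,4,0],0],[[0,8,0],0],[[0,12,0],0],[[0,16,0],0],[[0,20,0],0],[[0,23,-2],0],[[0,24,-4],0],[[0,24,-6],0],[[0,24,-6],0],[[0,24,-6],0]]'

```text
clock: 19.55
tool_pos: [0.5434, 0.4032, 0.3495]
orientation: [-179.9, -0.0, -179.6]
force: [0.1, 0.3, 0.6]
opening: 0.0006
```

Run:
```python
from h import *
o=obs();np.save("pics/w11o.npy",np.r_[o['tool_pos'],o['orientation']])
p,d=ctrl.snapshot("wrist");cv2.imwrite("pics/w11.png",p);np.save("pics/w11.npy",d)
m,T=camT("wrist",o)
h=cv2.cvtColor(p,cv2.COLOR_BGR2HSV)
mk=cv2.inRange(h,(5,120,80),(22,255,255));mk[240:]=0;k,l,st,ce=cv2.connectedComponentsWithStats(mk)
for i in range(1,k):
  if st[i,4]>500:
    print(st[i],ce[i]);vv,uu=np.nonzero(l==i);P=pts(m,T,np.c_[uu,vv].astype(float),d[vv,uu]);print(np.percentile(P,[1,5,50,95,99],axis=0))
```

```text
19.55 [0.5434 0.4032 0.3495] [0.14 0.31 0.63] 0.0006
[ 263  122   33   47 1379] [278.94561276 144.34952864]
[[0.53218622 0.34171707 0.12967426]
 [0.53440987 0.34334832 0.21076678]
 [0.54620699 0.36047334 0.21818907]
 [0.55861479 0.37869314 0.22123222]
 [0.55968337 0.38089293 0.22232635]]
```

View pics/w11.png

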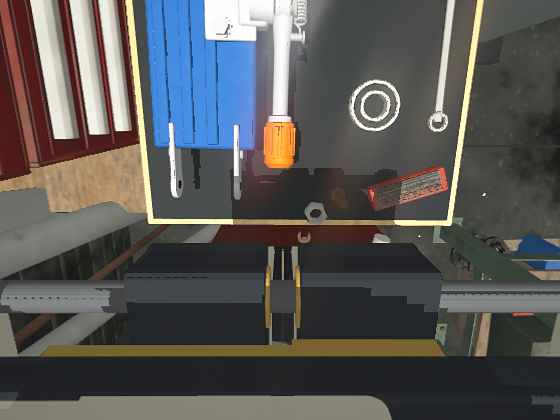

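Run:
```python
from h import *
p=cv2.imread("pics/w11.png")[95:185,240:325]
cv2.imwrite("pics/w11c.png",cv2.resize(p,None,fx=6.5,fy=6.5,interpolation=cv2.INTER_NEAREST))
```

```text
(no output)
```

View pics/w11c.png

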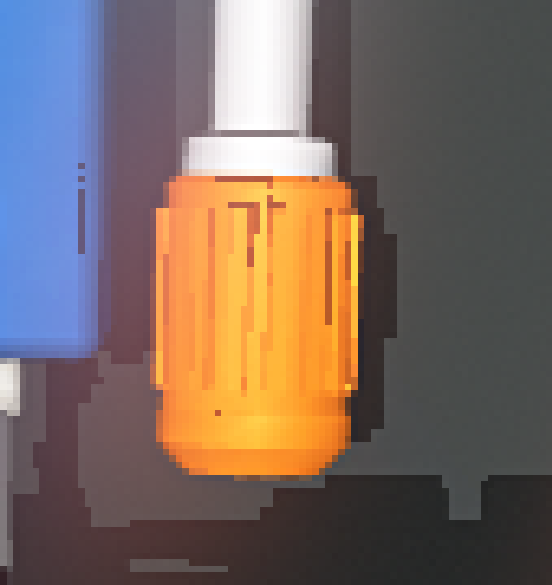

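The collar meets the rim with no gap (crop row 175), and the leg is folded alongside the deck. The arm is clear of everything, so I'm handing in.

```bash
python3 -c "
from plant import ctrl
print(ctrl.close_job())"
```

```text
the job is handed in; nothing more can be done
None
```

The foot is fully home on the stand and the stand is folded at its stop alongside the deck. The job was handed in at about 19.6 s of the 59 s allowed, and no verdict is reported back.

- **Fitting the foot:** I lowered it onto the spigot and pressed in small steps. The highest reading was about 8 N on the wrist (limit about 28 N on the stand). The click was never seen directly. I inferred it from the force dropping mid-travel and then rising at the deck's own stiffness. That click reading, about 6 N between steps, was below the 12–18 N in the brief, so the true peak probably fell between readings.
- **Folding:** I pushed the stand over its centre with the shut fingers on the foot, at about 7 N. It then ran to the folded stop by itself.
- **Last checks:** the wrist view shows the rim against the collar with no gap. The rim measures y = 0.343 m against 0.3426 m expected for home at the folded stop. The bystanders in that view show no sign of being moved, but I did not measure their positions again.
- **Disagreements:** the visible fingertips sit about 21 mm above the stated TCP, so I adjusted the push height for that. A rough side-camera estimate of the sole's position after folding was about 4 pixels off prediction. I relied on the closer wrist view instead. I did not measure the deck's angle directly. The tool force was near zero and the arm clear of everything at hand-in.

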